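# Pack seven sample bottles upright in a round carrier

### The arm

A 7-joint arm with a two-finger parallel gripper is mounted at the origin on the work surface. World frame = base frame: x ahead of the robot, y to its left, z up, the work surface at z = 0. Lengths are in m, angles in rad, forces in N, time in s.
With the tool pointing down it reaches from about 0.4 to 0.85 m from the base axis. Payload 4.5 kg.
Tool frame: the origin (TCP) lies on the centre line of the jaws, within the pads' length; the fingertips stand r.tip_extent ahead of it and the grasp point (between the pads) is the TCP (r.tip_extent is the distance from the TCP to the fingertips, in m); z points along the fingers, y is the line along which they close (so a half turn about z gives the same grasp; the last joint's range is limited). The gripper opens to 88 mm and grips with 3 to 60 N. Pads are 18 mm wide; open, the fingers measure 123 mm over their backs; the gripper's body (75 mm by 187 mm) begins 45 mm behind the grasp point.
Start: joints at [1.284, 0.689, -0.195, 1.565, 0.157, 0.902, -0.215], TCP at [0.197, -0.593, 0.236] pointing down, gripper open.
Joint ranges: [-3.01, 3.01], [-0.46, 2.08], [-1.47, 1.51], [0.13, 2.56], [-1, 4.14], [0.04, 2.09], [-2.66, 2.66]. Speed limits (rad/s): [2.57, 2.57, 3.14, 3.14, 3.14, 3.14, 3.14].

### API

Orientations are given as a unit quaternion [x, y, z, w].
In Python, from plant import sensors, vision, finish_job, r gives the robot as it stands. The module is installed in compiled form; this text tells all that it offers.
- The arm moves only by the tool step_arm, never from a script. Its argument "steps" is a list of rows, each a list of 2 entries, a list of its own where there are three numbers: the shift along the tool's x, y, z in cm, then the turn, a rotation vector about the tool's x, y, z in degrees. A call has 1 to 12 rows; each row shifts and turns the commanded pose from where the row before left it, along the tool's axes as they then stand; what a row does not reach is not made up. A row lasts 1/8 s, in which the tool goes at most 62.5 mm and 10.7 degrees, less where a joint would pass 70% of its speed; a pose out of reach is approached as far as the arm can. A call with a gripper value outside its range is refused whole. "claw" is the opening, from -1 (shut) to 1 (fully open), set as the call begins (left out, the last holds). The fingers move at their own pace and stop on an object; "grip_force" is the grip in N (left out, the last holds). Time passes only in rows, so rows that do not move let the fingers close. It gives the time, the measured TCP pose, the force, the opening and the grip force at its end, in the units of the state.
- sensors.get_state(): the state, without advancing time (a new reading comes with each control period).
- vision.snapshot(name): name is "side" or "top"; returns a dict with "img" (384x512x3 uint8, red, green, blue), "fx", "fy", "cx", "cy" (pixels), "k1" (the pictures are not rectified: a ray, as slopes to the right and down, at radius r is drawn at 1 + k1 r^2 times it, then the intrinsics apply), "position" and "rotation" of the camera in the world. Camera axes: x right, y down, z forward; pixel columns grow to the right and rows downward; lengths in m; the calibration is good to about 2 mm. A picture is of the moment at which its call begins. There is no depth.
- finish_job(): hands the job in; it is judged then, once.
The state is a dict: "clock": time; "q": joint angles; "qd": joint speeds; "joint_torque": joint torques, N m; "tool_pos": TCP position; "eef_rot": TCP orientation; "contact_force": force on the tool from outside, world axes, zero at the start; "moment": the same for the moment, N m; "opening": opening from 0.0 (shut) to 1.0 (fully open); "finger_force": force on a finger pad.
Only numpy, scipy, OpenCV 4.12 (cv2) and the standard library are available. Lean on these libraries where they do the work, as an engineer would, in place of code of your own. Each camera call takes 0.05 s, during which the arm holds its last target. There are 200 camera calls.

### The job

Pack all seven narrow-neck bottles into the round steel carrier, one in the middle and six round it, each upright and standing on the carrier's floor; the one already inside that blocks the pattern has to be shifted. Keep the bottles upright, set each down rather than letting it drop, and leave the jar, the tub, the cup and the retort stand alone.

Things in the scene. Friction and masses are not known exactly. Their poses are not given: they have to be found in the camera images.
- carrier_floor (a point): centre of the inner floor of a round, open-topped steel carrier (loose, 1.2 kg); z is its axis, its yaw means nothing. Floor 4 mm thick, inner diameter 130 mm, wall 3 mm, rim 51 mm above this point. Four bottles stand in it at the start: three side by side round the wall, and one between centre and wall that blocks the pattern. The other three are on the bench.
- bottle1_mid (a point): centre (60 mm above the underside) of a narrow-neck amber bottle, 120 mm tall, 60 to 130 g, z up. Body 40 mm across to 64 mm up (foot bevelled to 33 mm over its lowest 4 mm), sloping shoulder to 78 mm, then a slim straight black cap to hold it by, 16 mm across, 78 to 120 mm up. Caps of packed neighbours are about 43 mm apart: open the fingers only a little there.
- bottle2_mid (a point): like bottle1_mid, for another of the seven identical bottles
- bottle3_mid (a point): like bottle1_mid, for another of the seven identical bottles
- bottle4_mid (a point): like bottle1_mid, for another of the seven identical bottles
- bottle5_mid (a point): like bottle1_mid, for another of the seven identical bottles
- bottle6_mid (a point): like bottle1_mid, for another of the seven identical bottles
- bottle7_mid (a point): like bottle1_mid, for another of the seven identical bottles
- jar_mid (a point): bystander: centre of a tall white plastic reagent jar with a broad cap, 56 mm across, 170 mm tall, on the bench: taller than the bottles
- tub_mid (a point): bystander: centre of a squat grey tub with a broad white lid, 60 mm across, 60 mm tall, on the bench
- crucible_mid (a point): bystander: centre of an open white ceramic cup, 60 mm across, 70 mm tall, on the bench
- stand: bystander: a fixed retort stand; origin at the foot of its upright steel rod, which is 12 mm across and 310 mm tall, with a 26 mm clamp block and a thin 90 mm arm (towards its own +x) at 265 mm. Its flat base, 14 mm high, reaches 95 mm to its own +x, 5 mm to -x, and 70 mm to either side (y).
Mind the look-alikes: they are no part of the job. Leave any blue look-alike of the part that bears bottle4_mid alone. Leave any purple look-alike of the part that bears bottle6_mid alone.

How it is judged:
By the outcome, as a careful person would: the job done as asked, in the order asked, and still so for the second after the job is handed in, with the robot touching nothing.
It also fails if it takes over 72 s, if anything falls off the work surface, if the arm or the gripper's body presses on something with over 40 N, if the wrist force passes 120 N, or if a joint passes its speed limit or range.

## Working session

There is one attempt and no reset: what is moved stays moved. The work goes in short steps, Python scripts to look and compute and a tool call to move; the robot and the scene stay as the last step left them, time stands still between calls to the robot, and variables do not carry over. Pictures are saved under pics/ and viewed, at most 10 in all, crops included, and the job is handed in when it is done.

Besides the shell and the picture viewer there is one more tool, called after "Request:" as a command line: name --argument value ..., lists and objects as JSON in quotes. step_arm: Moves the arm, as the interface text tells. Its arguments: {"type":"object","properties":{"steps":{"type":"array"},"claw":{"type":"number"},"grip_force":{"type":"number"}},"required":["steps"]}

```bash
mkdir -p pics; cat > h.py <<'E'
import numpy as np, cv2
from plant import sensors, vision, finish_job, r
def snap(n,f):
    s=vision.snapshot(n); cv2.imwrite('pics/'+f+'.png',cv2.cvtColor(s['img'],cv2.COLOR_RGB2BGR)); return s
def ray(s,u,v):
    x,y=(u-s['cx'])/s['fx'],(v-s['cy'])/s['fy']; xu,yu=x,y
    for _ in range(20):
        k=1+s['k1']*(xu*xu+yu*yu); xu,yu=x/k,y/k
    R=np.array(s['rotation'])
    if R.shape!=(3,3):
        from scipy.spatial.transform import Rotation as Q; R=Q.from_quat(R).as_matrix()
    return np.array(s['position']),R@np.array([xu,yu,1])
def atz(s,u,v,z):
    p,d=ray(s,u,v); return p+d*(z-p[2])/d[2]
def proj(s,P):
    R=np.array(s['rotation'])
    if R.shape!=(3,3):
        from scipy.spatial.transform import Rotation as Q; R=Q.from_quat(R).as_matrix()
    c=R.T@(np.array(P)-s['position']); x,y=c[0]/c[2],c[1]/c[2]; k=1+s['k1']*(x*x+y*y)
    return s['cx']+s['fx']*x*k, s['cy']+s['fy']*y*k
E
python3 - <<'E'
from h import *
a=snap('top','top0'); b=snap('side','side0')
for s in (a,b): print({k:v for k,v in s.items() if k!='img'})
print(sensors.get_state(), r.tip_extent)
E
```

```text
{'fx': 371.480749291919, 'fy': 371.480749291919, 'cx': 255.32413934590056, 'cy': 195.45107220143714, 'k1': 0.021736541830075343, 'position': array([0.3268294 , 0.00563115, 1.01881926]), 'rotation': array([-0.69807173,  0.70554319, -0.08715327,  0.08549256])}
{'fx': 459.1636254988418, 'fy': 459.1636254988418, 'cx': 247.36272020400116, 'cy': 193.4301060914413, 'k1': -0.03168865616461537, 'position': array([0.15096866, 0.75294748, 1.09958908]), 'rotation': array([-0.22728611,  0.91346484, -0.3293846 ,  0.07368034])}
{'clock': 0.1, 'q': array([ 1.28381089,  0.68987902, -0.1944884 ,  1.56621332,  0.15735834,
        0.90250955, -0.21507655]), 'qd': array([-1.29603885e-03, -1.62171421e-03,  1.61949118e-04, -2.91969355e-03,
        9.85971799e-05,  1.27223988e-03,  1.80488961e-04]), 'joint_torque': array([-3.56053184e-03, -5.28505433e+01, -1.27163619e+00, -1.53838670e+01,
       -5.25865902e-02,  1.99464608e-03,  5.67984682e-05]), 'tool_pos': array([ 0.19682161, -0.59261245,  0.23490973]), 'eef_rot': array([ 9.87155675e-01,  1.59759259e-01, -2.19783761e-04, -7.77416754e-04]), 'contact_force': array([-0.23986027, -0.23717652, -0.08727805]), 'moment': array([-0.04996414, -0.02131943,  0.01788906]), 'finger_force': 0.0, 'opening': 1.0020392124885689} 0.019
```

View pics/top0.png

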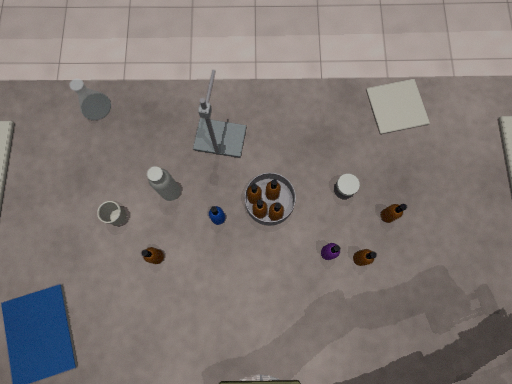

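View pics/side0.png

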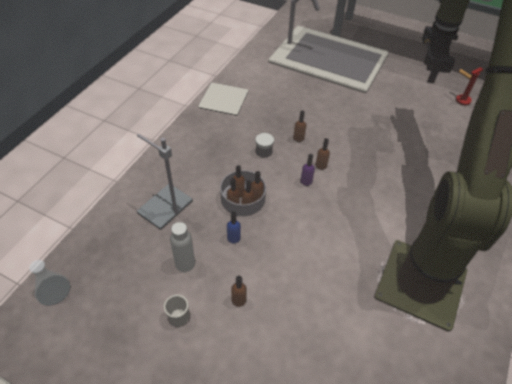

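The top picture shows the carrier at (270,198) with four amber bottles. There are amber bench bottles at (153,256), (393,212) and (365,257). The blue (217,215) and purple (331,251) ones are look-alikes and stay. I'll enlarge to confirm and read the caps.

```bash
python3 - <<'E'
import cv2,numpy as np
t=cv2.imread('pics/top0.png'); s=cv2.imread('pics/side0.png')
def c(im,u,v,w,h,k): return cv2.resize(im[v:v+h,u:u+w],None,fx=k,fy=k,interpolation=cv2.INTER_CUBIC)
# row1: carrier top (235..305,165..235)x5 ; side carrier (210..280,155..225)x5
a=np.hstack([c(t,235,163,70,70,5),c(s,210,155,70,70,5)])
b=np.hstack([c(t,130,235,40,40,5),c(t,375,195,40,40,5),c(t,345,235,40,40,5)])
b=np.pad(b,((0,0),(0,a.shape[1]-b.shape[1]),(0,0)))
cv2.imwrite('pics/crop0.png',np.vstack([a,b]))
E
```

```text
(no output)
```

View pics/crop0.png

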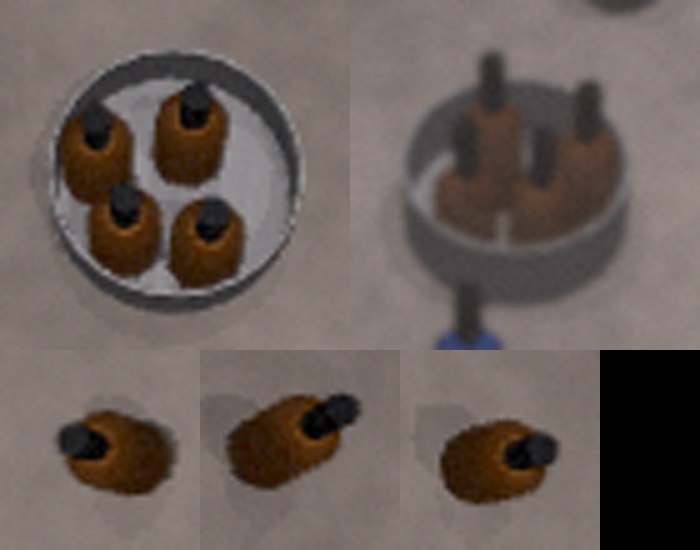

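```bash
cat > m.py <<'E'
from h import *
E
python3 - <<'E'
from h import *
a=vision.snapshot('top'); b=vision.snapshot('side')
f=lambda u0,v0,x,y:(u0+(x+.5)/5-.5,v0+(y+.5)/5-.5)
pts={'A':(235,163,95,112,.124),'B':(235,163,197,94,.124),'C':(235,163,124,192,.124),'D':(235,163,213,210,.124),'E':(130,235,74,90,.12),'F':(375,195,143,58,.12),'G':(345,235,141,98,.12),'rimL':(235,163,54,175,.055),'rimR':(235,163,301,175,.055),'rimT':(235,163,177,51,.055),'rimB':(235,163,177,297,.055)}
W={}
for k,(u0,v0,x,y,z) in pts.items():
    P=atz(a,*f(u0,v0,x,y),z); W[k]=P; q=proj(b,P); print(k,P.round(4),'side',np.round(q,1),'crop',np.round([(q[0]-210)*5+2,(q[1]-155)*5+2]))
c=(W['rimL']+W['rimR']+W['rimT']+W['rimB'])/4; print('c',c, np.linalg.norm(W['rimL']-W['rimR']),np.linalg.norm(W['rimT']-W['rimB']))
for k in 'ABCD': d=W[k]-c; print(k,np.hypot(*d[:2]).round(4),np.degrees(np.arctan2(d[1],d[0])).round(1))
# stand, others rough
for n,u,v,z in (('rodtop',205,104,.31),('jar',155,173,.17),('cup',109,212,.07),('tub',348,184,.06),('blue',214,210,.12),('purple',335,248,.12),('standcorner',196,150,.014),('sc2',243,156,.014),('sc3',246,127,.014),('sc4',201,118,.014)): print(n,atz(a,u,v,z).round(3))
E
```

```text
A [0.5773 0.0063 0.124 ] side [231.1 177.9] crop [107. 116.]
B [ 0.5861 -0.0449  0.124 ] side [236.9 165.1] crop [137.  52.]
C [ 0.5361 -0.0076  0.124 ] side [246.2 179.8] crop [183. 126.]
D [ 0.5265 -0.0514  0.124 ] side [256.3 170.9] crop [234.  81.]
E [0.413  0.2695 0.12  ] side [237.9 275.4] crop [142. 604.]
F [ 0.5201 -0.3625  0.12  ] side [301.2 110.3] crop [ 458. -222.]
G [ 0.4034 -0.2773  0.12  ] side [325.  138.1] crop [577. -82.]
rimL [0.5619 0.0286 0.055 ] side [232.3 200.5] crop [113. 229.]
rimR [ 0.5605 -0.1033  0.055 ] side [253.4 171.1] crop [219.  82.]
rimT [ 0.6305 -0.0385  0.055 ] side [223.1 176.9] crop [ 68. 111.]
rimB [ 0.4953 -0.0357  0.055 ] side [262.6 193.9] crop [265. 196.]
c [ 0.56206051 -0.03723602  0.055     ] 0.13190238451761432 0.1352925306368579
A 0.0461 70.7
B 0.0253 -17.7
C 0.0394 131.3
D 0.0383 -158.2
rodtop [0.702 0.106 0.31 ]
jar [0.597 0.241 0.17 ]
cup [0.524 0.382 0.07 ]
tub [ 0.595 -0.246  0.06 ]
blue [0.515 0.105 0.12 ]
purple [ 0.419 -0.188  0.12 ]
standcorner [0.714 0.171 0.014]
sc2 [0.695 0.036 0.014]
sc3 [0.784 0.027 0.014]
sc4 [0.814 0.159 0.014]
```

```bash
cat > fit.py <<'E'
from h import *
from scipy.optimize import minimize
K=8; th=np.linspace(0,2*np.pi,48,endpoint=False)
def hull(s,P,r,z0,z1,o):
    pts=[proj(s,(P[0]+r*np.cos(t),P[1]+r*np.sin(t),z)) for z in (z0,z1) for t in th]
    return cv2.convexHull(np.round((np.array(pts)-o+.5)*K).astype(np.int32))
def capscore(s,g,P,zb):
    u,v=proj(s,(P[0],P[1],zb+.1)); o=np.array([int(u)-14,int(v)-14]); n=28
    im=cv2.resize(g[o[1]:o[1]+n,o[0]:o[0]+n],None,fx=K,fy=K,interpolation=cv2.INTER_CUBIC).astype(float)
    a=np.zeros(im.shape,np.uint8); b=a.copy()
    cv2.fillPoly(a,[hull(s,P,.008,zb+.08,zb+.12,o)],1); cv2.fillPoly(b,[hull(s,P,.012,zb+.08,zb+.124,o)],1)
    return im[(b==1)&(a==0)].mean()-im[a==1].mean()
def rimscore(s,g,P):
    mag=cv2.GaussianBlur(g.astype(np.float32),(0,0),.7); v=0
    gx=cv2.Sobel(mag,cv2.CV_32F,1,0); gy=cv2.Sobel(mag,cv2.CV_32F,0,1); m=np.hypot(gx,gy)
    t=np.linspace(0,2*np.pi,180)
    q=np.array([proj(s,(P[0]+.068*np.cos(a),P[1]+.068*np.sin(a),.055)) for a in t],np.float32)
    return cv2.remap(m,q[:,0].reshape(1,-1).copy(),q[:,1].reshape(1,-1).copy(),cv2.INTER_LINEAR).mean()
def opt(f,p):
    b=np.array(p)[:2]
    for st in (.003,.001,.0005):
        G=[b+np.array([i,j])*st for i in range(-3,4) for j in range(-3,4)]; b=max(G,key=f)
    return b
def gray(s): return cv2.cvtColor(s['img'],cv2.COLOR_RGB2GRAY)
E
python3 - <<'E'
from fit import *
a=vision.snapshot('top'); b=vision.snapshot('side'); ga,gb=gray(a),gray(b)
I={'A':(.577,.006,.004),'B':(.586,-.045,.004),'C':(.536,-.008,.004),'D':(.5265,-.051,.004),'E':(.413,.2695,0),'F':(.52,-.3625,0),'G':(.4034,-.277,0)}
for k,p in I.items():
    t=opt(lambda P:capscore(a,ga,P,p[2]),p); s=opt(lambda P:capscore(b,gb,P,p[2]),p); j=opt(lambda P:capscore(a,ga,P,p[2])+capscore(b,gb,P,p[2]),p)
    print(k,t.round(4),s.round(4),j.round(4))
p=(.564,-.037)
print('rim',opt(lambda P:rimscore(a,ga,P),p),opt(lambda P:rimscore(b,gb,P),p),opt(lambda P:rimscore(a,ga,P)+rimscore(b,gb,P),p))
E
```

```text
A [0.5765 0.007 ] [ 0.582  -0.0045] [0.5755 0.0065]
B [ 0.5855 -0.0445] [ 0.5815 -0.042 ] [ 0.5845 -0.045 ]
C [ 0.535  -0.0085] [ 0.5275 -0.0055] [ 0.534  -0.0085]
D [ 0.527 -0.052] [ 0.5215 -0.049 ] [ 0.526 -0.052]
E [0.414  0.2715] [0.4095 0.274 ] [0.4125 0.271 ]
F [ 0.5205 -0.363 ] [ 0.516 -0.36 ] [ 0.5195 -0.363 ]
G [ 0.4034 -0.278 ] [ 0.3994 -0.2755] [ 0.4024 -0.278 ]
rim [ 0.562 -0.036] [ 0.5575 -0.0285] [ 0.562 -0.036]
```

Request:
step_arm --steps '[[[0,0,0],[0,0,9.2]],[[0,0,0],[0,0,9.2]],[[3.4,-4.8,0],[0,0,0]],[[3.4,-4.8,0],[0,0,0]],[[3.4,-4.8,0],[0,0,0]],[[3.4,-4.8,0],[0,0,0]],[[3.4,-4.8,0],[0,0,0]],[[3.4,-4.8,0],[0,0,0]],[[3.4,-4.8,0],[0,0,0]],[[3.4,-4.8,0],[0,0,0]],[[3.4,-4.8,0],[0,0,0]],[[3.4,-4.8,0],[0,0,0]]]' --claw -0.3 --grip_force 15

```text
clock: 1.8
tool_pos: [0.5383, -0.1116, 0.2358]
eef_rot: [1.0, -0.0, 0.0, 0.0]
contact_force: [0.9, -0.9, -0.1]
opening: 0.352
finger_force: 0.0
```

Request:
step_arm --steps '[[[2.2,-3.4,0],[0,0,0]],[[2.3,-3.4,2],[0,0,0]],[[0,0,4],[0,0,0]],[[0,0,2.4],[0,0,0]],[[0,0,0],[0,0,0]],[[0,0,0],[0,0,0]]]'

```text
clock: 2.55
tool_pos: [0.583, -0.0454, 0.1526]
eef_rot: [1.0, -0.0, 0.001, 0.0]
contact_force: [-0.1, -0.2, 0.6]
opening: 0.348
finger_force: 0.0
```

```bash
python3 - <<'E'
from h import *
b=vision.snapshot('side'); a=vision.snapshot('top')
p=sensors.get_state()['tool_pos']; print(p, proj(b,p), proj(b,p-[0,0,.019]))
f=lambda im,u,v:cv2.resize(im[v:v+70,u:u+70],None,fx=5,fy=5,interpolation=cv2.INTER_CUBIC)
im=np.hstack([f(a['img'],235,153),f(b['img'],200,130)])
cv2.imwrite('pics/hov.png',im[:,:,::-1])
E
```

```text
[ 0.583248   -0.04544728  0.15298653] (np.float64(237.89655554158503), np.float64(158.37486546826625)) (np.float64(237.90141696515022), np.float64(162.95311736778044))
```

View pics/hov.png

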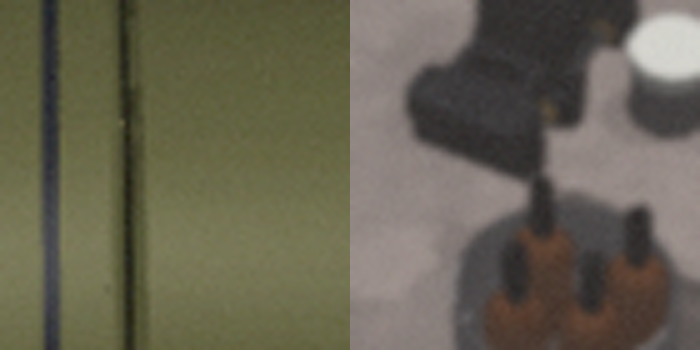

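Request:
step_arm --steps '[[[0,-0.2,1.5],[0,0,0]],[[0,0,1.5],[0,0,0]],[[0,0,1.5],[0,0,0]],[[0,0,0],[0,0,0]]]'

```text
clock: 3.15
tool_pos: [0.581, -0.0432, 0.1048]
eef_rot: [1.0, -0.0, -0.002, 0.0]
contact_force: [-0.7, -0.1, 0.0]
opening: 0.349
finger_force: 0.0
```

Request:
step_arm --steps '[[[0,0,0],[0,0,0]],[[0,0,0],[0,0,0]],[[0,0,0],[0,0,0]]]' --claw -1

```text
clock: 3.52
tool_pos: [0.5824, -0.0433, 0.1069]
eef_rot: [1.0, -0.0, 0.0, 0.0]
contact_force: [0.1, 0.4, -0.6]
opening: 0.172
finger_force: 15.0
```

Request:
step_arm --steps '[[[0,0,-0.8],[0,0,0]],[[0.7,-0.6,0],[0,0,0]],[[0.7,-0.6,0],[0,0,0]],[[0.5,-0.5,0],[0,0,0]],[[0,0,0],[0,0,0]]]'

```text
clock: 4.15
tool_pos: [0.6018, -0.0252, 0.1144]
eef_rot: [1.0, 0.001, 0.0, -0.0]
contact_force: [-0.6, 0.4, -1.8]
opening: 0.171
finger_force: 15.0
```

Request:
step_arm --steps '[[[0,0,0.4],[0,0,0]],[[0,0,0.3],[0,0,0]],[[0,0,0.1],[0,0,0]],[[0,0,0],[0,0,0]]]'

```text
clock: 4.65
tool_pos: [0.6014, -0.0264, 0.1069]
eef_rot: [1.0, -0.0, 0.0, 0.0]
contact_force: [-0.7, -0.2, 2.7]
opening: 0.175
finger_force: 15.0
```

Request:
step_arm --steps '[[[0,0,0],[0,0,0]],[[0,0,-2.4],[0,0,0]],[[0,0,-2.6],[0,0,0]],[[-3.4,-1,0],[0,0,0]],[[-3.5,-0.9,0],[0,0,0]],[[0,0,0],[0,0,0]],[[0,0,2.6],[0,0,0]],[[0,0,2.4],[0,0,0]],[[0,0,0],[0,0,0]]]' --claw -0.4

```text
clock: 5.78
tool_pos: [0.5321, -0.0075, 0.1053]
eef_rot: [1.0, -0.0, -0.001, 0.0]
contact_force: [-0.4, 0.4, 0.4]
opening: 0.3
finger_force: 0.0
```

Request:
step_arm --steps '[[[0,0,0],[0,0,0]],[[0,0,0],[0,0,0]],[[0,0,-0.6],[0,0,0]],[[-0.1,-0.3,0],[0,0,0]],[[-0.1,-0.2,0],[0,0,0]],[[0,0,0],[0,0,0]]]' --claw -1

```text
clock: 6.52
tool_pos: [0.5307, -0.0023, 0.1128]
eef_rot: [1.0, -0.0, 0.0, 0.0]
contact_force: [0.8, -1.2, 0.6]
opening: 0.171
finger_force: 15.0
```

Request:
step_arm --steps '[[[0,0,0.4],[0,0,0]],[[0,0,0.3],[0,0,0]],[[0,0,0],[0,0,0]]]'

```text
clock: 6.9
tool_pos: [0.5324, -0.0017, 0.1068]
eef_rot: [1.0, -0.0, 0.002, -0.0]
contact_force: [1.5, -0.4, 10.3]
opening: 0.168
finger_force: 15.0
```

Request:
step_arm --steps '[[[0,0,0],[0,0,0]],[[0,0,-2.5],[0,0,0]],[[0,0,-2.6],[0,0,0]],[[-0.3,2.4,0],[0,0,0]],[[-0.3,2.4,0],[0,0,0]],[[0,0,0],[0,0,0]],[[0,0,2.6],[0,0,0]],[[0,0,2.4],[0,0,0]],[[0,0,0],[0,0,0]]]' --claw -0.4

```text
clock: 8.02
tool_pos: [0.5229, -0.0485, 0.105]
eef_rot: [1.0, 0.001, -0.002, -0.001]
contact_force: [-0.4, 0.1, -0.3]
opening: 0.306
finger_force: 0.0
```

Request:
step_arm --steps '[[[0,0,0],[0,0,0]],[[0,0,0],[0,0,0]],[[0,0,-0.6],[0,0,0]],[[-0.4,-0.3,0],[0,0,0]],[[-0.3,-0.4,0],[0,0,0]],[[0,0,0],[0,0,0]]]' --claw -1

```text
clock: 8.78
tool_pos: [0.5174, -0.0425, 0.1127]
eef_rot: [1.0, 0.0, 0.0, -0.0]
contact_force: [1.5, 0.5, -1.1]
opening: 0.177
finger_force: 15.0
```

Request:
step_arm --steps '[[[0,0,0.4],[0,0,0]],[[0,0,0.2],[0,0,0]],[[0,0,0],[0,0,0]]]'

```text
clock: 9.15
tool_pos: [0.5188, -0.0432, 0.1073]
eef_rot: [1.0, -0.0, 0.002, -0.0]
contact_force: [1.0, 0.8, 7.3]
opening: 0.175
finger_force: 15.0
```

Request:
step_arm --steps '[[[0,0,0],[0,0,0]],[[0,0,-2.5],[0,0,0]],[[0,0,-3],[0,0,0]],[[-2,3.9,0],[0,0,0]],[[-2,3.9,0],[0,0,0]],[[-2,3.9,0],[0,0,0]],[[-2,3.9,0],[0,0,0]],[[-2,3.9,0],[0,0,0]],[[-1.6,3.9,0],[0,0,0]],[[0,0,0],[0,0,0]],[[0,0,0],[0,0,0]]]' --claw -0.4

```text
clock: 10.52
tool_pos: [0.4011, -0.2765, 0.1613]
eef_rot: [1.0, -0.0, -0.0, -0.0]
contact_force: [0.3, 0.5, 0.5]
opening: 0.3
finger_force: 0.0
```

```bash
python3 - <<'E'
from fit import *
a=vision.snapshot('top'); b=vision.snapshot('side'); ga,gb=gray(a),gray(b)
I={'A':(.577,.006,.004),'B':(.604,-.028,.004),'C':(.534,-.004,.004),'D':(.52,-.044,.004),'G':(.4034,-.277,0)}
for k,p in I.items():
    t=opt(lambda P:capscore(a,ga,P,p[2]),p); s=opt(lambda P:capscore(b,gb,P,p[2]),p); 
    print(k,t.round(4),s.round(4))
p=(.562,-.036)
print('rim',opt(lambda P:rimscore(a,ga,P),p))
print(sensors.get_state()['tool_pos'])
f=lambda im,u,v:cv2.resize(im[v:v+70,u:u+70],None,fx=5,fy=5,interpolation=cv2.INTER_CUBIC)
A=a['img'].copy(); im=f(A,235,163)
for z,rr,c in ((.055,.068,(0,255,0)),(.004,.065,(255,0,0))):
    for t in np.linspace(0,6.28,120):
        u,v=proj(a,(.562+rr*np.cos(t),-.036+rr*np.sin(t),z)); cv2.circle(im,(int((u-234.5)*5),int((v-162.5)*5)),1,c,-1)
cv2.imwrite('pics/chk.png',np.hstack([im,f(b['img'],210,155)])[:,:,::-1])
E
```

```text
A [0.577  0.0075] [0.569 0.009]
B [ 0.604  -0.0285] [ 0.599 -0.025]
C [ 0.535 -0.005] [0.5295 0.    ]
D [ 0.523 -0.045] [ 0.517  -0.0425]
G [ 0.4074 -0.2735] [ 0.3994 -0.2755]
rim [ 0.562 -0.036]
[ 0.40172506 -0.27573811  0.1614657 ]
```

View pics/chk.png

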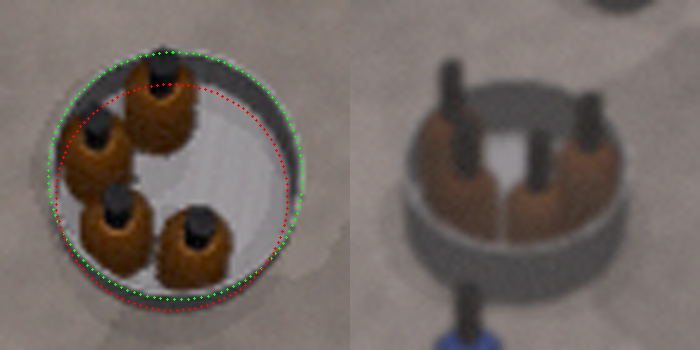

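Request:
step_arm --steps '[[[0,0,3],[0,0,0]],[[0,0,2.8],[0,0,0]],[[0,0,0],[0,0,0]]]'

```text
clock: 11.0
tool_pos: [0.4008, -0.2752, 0.1023]
eef_rot: [1.0, 0.001, -0.002, -0.001]
contact_force: [0.5, 0.7, 0.3]
opening: 0.304
finger_force: 0.0
```

Request:
step_arm --steps '[[[0,0,0],[0,0,0]],[[0,0,0],[0,0,0]],[[0,0,0],[0,0,0]],[[0,0,-2],[0,0,0]],[[0,0,-4],[0,0,0]],[[0,0,-4],[0,0,0]],[[0,0,-4],[0,0,0]],[[0,0,0],[0,0,0]]]' --claw -1

```text
clock: 12.0
tool_pos: [0.4028, -0.2782, 0.2466]
eef_rot: [1.0, -0.0, 0.003, 0.002]
contact_force: [0.5, -0.4, -1.1]
opening: 0.171
finger_force: 15.0
```

Request:
step_arm --steps '[[[3.1,-3.5,0],[0,0,0]],[[3.1,-3.5,0],[0,0,0]],[[3.1,-3.5,0],[0,0,0]],[[3.1,-3.5,0],[0,0,0]],[[3.1,-3.5,0],[0,0,0]],[[3.2,-3.5,0],[0,0,0]],[[0,0,0],[0,0,0]],[[0,0,0],[0,0,0]]]'

```text
clock: 13.0
tool_pos: [0.587, -0.068, 0.2424]
eef_rot: [1.0, -0.0, -0.001, 0.0]
contact_force: [0.3, 0.1, -0.9]
opening: 0.172
finger_force: 15.0
```

```bash
python3 - <<'E'
from h import *
b=vision.snapshot('side')
print(sensors.get_state()['tool_pos'])
b=vision.snapshot('side')
print(sensors.get_state()['tool_pos'])
im=cv2.resize(b['img'][95:225,180:320],None,fx=5,fy=4.5,interpolation=cv2.INTER_CUBIC)
cv2.imwrite('pics/ins.png',im[:,:,::-1])
E
```

```text
[ 0.58684016 -0.0687448   0.24271616]
[ 0.58698026 -0.0689834   0.24302401]
```

View pics/ins.png

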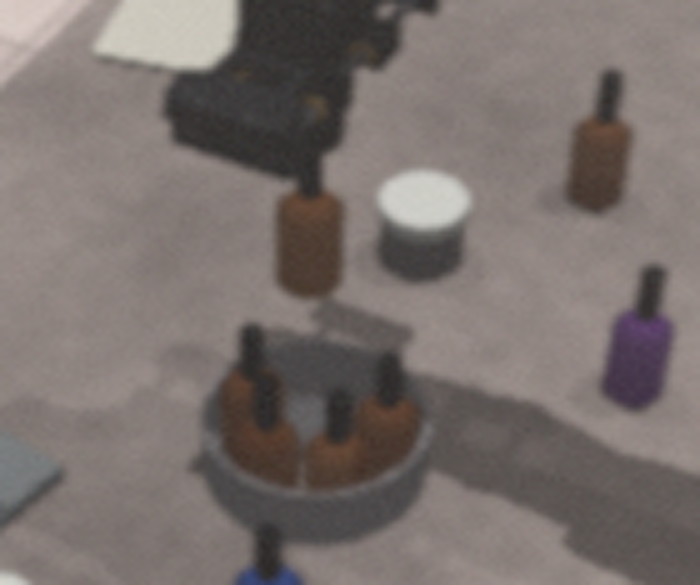

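The bottle hangs upright in the grip above the free right-rear part of the carrier.

Request:
step_arm --steps '[[[0.2,-0.2,3],[0,0,0]],[[0,0,3],[0,0,0]],[[0,0,2],[0,0,0]],[[0,0,1],[0,0,0]],[[0,0,0],[0,0,0]]]'

```text
clock: 13.72
tool_pos: [0.5897, -0.0661, 0.1533]
eef_rot: [1.0, -0.001, -0.001, 0.0]
contact_force: [-0.8, -0.1, -1.0]
opening: 0.171
finger_force: 15.0
```

Request:
step_arm --steps '[[[0,0,1.2],[0,0,0]],[[0,0,1.2],[0,0,0]],[[0,0,1.2],[0,0,0]],[[0,0,0.5],[0,0,0]],[[0,0,0],[0,0,0]]]'

```text
clock: 14.35
tool_pos: [0.59, -0.0652, 0.1121]
eef_rot: [1.0, -0.0, -0.0, 0.0]
contact_force: [0.2, -0.4, 0.1]
opening: 0.174
finger_force: 15.0
```

Request:
step_arm --steps '[[[0,0,0.3],[0,0,0]],[[0,0,0.2],[0,0,0]],[[0,0,0.1],[0,0,0]],[[0,0,0],[0,0,0]]]'

```text
clock: 14.85
tool_pos: [0.5917, -0.0651, 0.1084]
eef_rot: [1.0, -0.0, 0.002, 0.0]
contact_force: [-1.6, 0.6, 8.8]
opening: 0.171
finger_force: 15.0
```

Request:
step_arm --steps '[[[0,0,0],[0,0,0]],[[0,0,-2.5],[0,0,0]],[[0,0,-3.2],[0,0,0]],[[-1.2,4.9,0],[0,0,0]],[[-1.2,4.9,0],[0,0,0]],[[-1.2,4.9,0],[0,0,0]],[[-1.2,4.9,0],[0,0,0]],[[-1.2,4.9,0],[0,0,0]],[[-1.2,5,0],[0,0,0]],[[0,0,0],[0,0,0]],[[0,0,0],[0,0,0]]]' --claw -0.4

```text
clock: 16.23
tool_pos: [0.5183, -0.3595, 0.1634]
eef_rot: [1.0, -0.0, 0.0, -0.001]
contact_force: [0.9, 0.4, 0.4]
opening: 0.3
finger_force: 0.0
```

```bash
python3 - <<'E'
from fit import *
a=vision.snapshot('top'); ga=gray(a)
I={'A':(.577,.006,.004),'B':(.604,-.028,.004),'C':(.534,-.004,.004),'D':(.522,-.044,.004),'G':(.592,-.068,0.004)}
for k,p in I.items(): print(k,opt(lambda P:capscore(a,ga,P,p[2]),p).round(4)+[-.003,.0023])
print('rim',opt(lambda P:rimscore(a,ga,P),(.562,-.036))+[-.003,.0023])
print(sensors.get_state()['tool_pos'])
E
```

```text
A [0.574  0.0098]
B [ 0.601  -0.0262]
C [ 0.525  -0.0112]
D [ 0.52   -0.0427]
G [ 0.589  -0.0647]
rim [ 0.5595 -0.0332]
[ 0.5188138  -0.35856036  0.16351046]
```

Request:
step_arm --steps '[[[-0.1,0.2,3],[0,0,0]],[[0,0,3.1],[0,0,0]],[[0,0,0],[0,0,0]]]'

```text
clock: 16.65
tool_pos: [0.5165, -0.3593, 0.1007]
eef_rot: [1.0, 0.001, -0.002, -0.002]
contact_force: [-0.5, -0.2, 0.9]
opening: 0.298
finger_force: 0.0
```

Request:
step_arm --steps '[[[0,0,0],[0,0,0]],[[0,0,0],[0,0,0]],[[0,0,0],[0,0,0]],[[0,0,-2],[0,0,0]],[[0,0,-4],[0,0,0]],[[0,0,-4],[0,0,0]],[[0,0,-4],[0,0,0]],[[0,0,0],[0,0,0]],[[0,0,0],[0,0,0]]]' --claw -1

```text
clock: 17.77
tool_pos: [0.5165, -0.3619, 0.2421]
eef_rot: [1.0, -0.0, -0.001, -0.0]
contact_force: [-0.5, -1.4, -1.0]
opening: 0.176
finger_force: 15.0
```

Request:
step_arm --steps '[[[0.5,-4.8,0],[0,0,0]],[[0.5,-4.8,0],[0,0,0]],[[0.5,-4.8,0],[0,0,0]],[[0.5,-4.8,0],[0,0,0]],[[0.5,-4.8,0],[0,0,0]],[[0.5,-4.7,0],[0,0,0]],[[0,0,0],[0,0,0]],[[0,0,0],[0,0,0]]]'

```text
clock: 18.77
tool_pos: [0.5463, -0.076, 0.2414]
eef_rot: [1.0, -0.0, -0.001, 0.0]
contact_force: [-0.3, 0.0, -1.0]
opening: 0.171
finger_force: 15.0
```

```bash
python3 - <<'E'
from h import *
l=[]
for i in range(3): vision.snapshot('side'); l.append(sensors.get_state()['tool_pos'])
print(np.mean(l,0))
E
```

```text
[ 0.54656507 -0.0770312   0.24187153]
```

Request:
step_arm --steps '[[[0,-0.2,3],[0,0,0]],[[0,0,3],[0,0,0]],[[0,0,2],[0,0,0]],[[0,0,1],[0,0,0]],[[0,0,0],[0,0,0]],[[0,0,1.2],[0,0,0]],[[0,0,1.2],[0,0,0]],[[0,0,1.2],[0,0,0]],[[0,0,0.4],[0,0,0]],[[0,0,0],[0,0,0]]]'

```text
clock: 20.18
tool_pos: [0.5471, -0.0732, 0.1122]
eef_rot: [1.0, -0.0, -0.0, 0.0]
contact_force: [-0.5, 0.0, -1.0]
opening: 0.172
finger_force: 15.0
```

Request:
step_arm --steps '[[[0,0,0.3],[0,0,0]],[[0,0,0.2],[0,0,0]],[[0,0,0],[0,0,0]]]'

```text
clock: 20.55
tool_pos: [0.5475, -0.0732, 0.1078]
eef_rot: [1.0, -0.0, 0.0, 0.0]
contact_force: [-0.1, 0.7, 1.2]
opening: 0.174
finger_force: 15.0
```

Request:
step_arm --steps '[[[0,0,0.1],[0,0,0]],[[0,0,0],[0,0,0]]]'

```text
clock: 20.8
tool_pos: [0.5482, -0.0731, 0.1077]
eef_rot: [1.0, -0.0, 0.001, 0.0]
contact_force: [-0.6, 1.4, 8.0]
opening: 0.174
finger_force: 15.0
```

Request:
step_arm --steps '[[[0,0,0],[0,0,0]],[[0,0,-2.5],[0,0,0]],[[0,0,-3.5],[0,0,0]],[[-1.7,-4.4,0],[0,0,0]],[[-1.7,-4.3,0],[0,0,0]],[[-1.7,-4.4,0],[0,0,0]],[[-1.7,-4.3,0],[0,0,0]],[[-1.7,-4.4,0],[0,0,0]],[[-1.7,-4.3,0],[0,0,0]],[[-1.7,-4.4,0],[0,0,0]],[[-1.7,-4.3,0],[0,0,0]],[[0,0,0],[0,0,0]]]' --claw -0.4

```text
clock: 22.3
tool_pos: [0.4094, 0.2793, 0.1665]
eef_rot: [1.0, 0.004, -0.0, -0.001]
contact_force: [0.2, -0.4, 0.2]
opening: 0.301
finger_force: 0.0
```

```bash
python3 - <<'E'
from fit import *
a=vision.snapshot('top'); ga=gray(a)
I={'A':(.577,.0075,.004),'B':(.604,-.0285,.004),'C':(.535,-.004,.004),'D':(.522,-.045,.004),'G':(.592,-.067,0.004),'F':(.55,-.0765,0.004)}
for k,p in I.items(): print(k,(opt(lambda P:capscore(a,ga,P,p[2]),p)+[-.003,.0023]).round(4))
print('rim',opt(lambda P:rimscore(a,ga,P),(.562,-.036))+[-.003,.0023])
l=[]
for i in range(2): b=vision.snapshot('side'); l.append(sensors.get_state()['tool_pos'])
print(np.mean(l,0))
f=lambda im,u,v:cv2.resize(im[v:v+70,u:u+70],None,fx=5,fy=5,interpolation=cv2.INTER_CUBIC)
cv2.imwrite('pics/six.png',np.hstack([f(a['img'],235,163),f(b['img'],210,155)])[:,:,::-1])
E
```

```text
A [0.574  0.0098]
B [ 0.601  -0.0262]
C [ 0.532  -0.0027]
D [ 0.52   -0.0427]
G [ 0.589  -0.0647]
F [ 0.5465 -0.0722]
rim [ 0.559  -0.0337]
[0.41147141 0.27392653 0.1664419 ]
```

View pics/six.png

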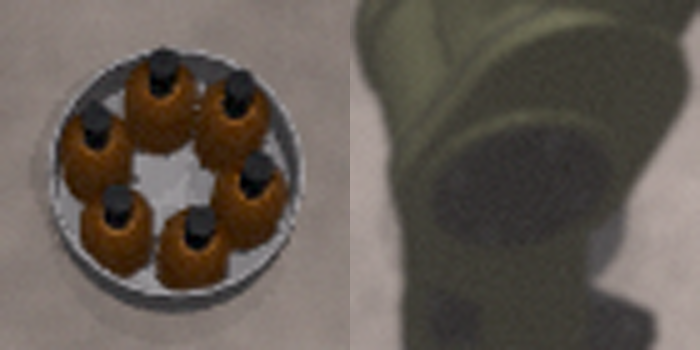

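Six bottles now stand round the wall with the middle free. Next is the last bottle (amber, was at (153,256)).

Request:
step_arm --steps '[[[0,0,3],[0,0,0]],[[0,0,3.4],[0,0,0]],[[0,0,0],[0,0,0]],[[0,0,0],[0,0,0]]]'

```text
clock: 22.95
tool_pos: [0.4122, 0.2739, 0.1033]
eef_rot: [1.0, -0.001, 0.0, 0.0]
contact_force: [0.4, 0.1, -0.7]
opening: 0.299
finger_force: 0.0
```

Request:
step_arm --steps '[[[0,0,0],[0,0,0]],[[0,0,0],[0,0,0]],[[0,0,0],[0,0,0]],[[0,0,-2],[0,0,0]],[[0,0,-4],[0,0,0]],[[0,0,-4],[0,0,0]],[[0,0,-4.5],[0,0,0]],[[0,0,0],[0,0,0]]]' --claw -1

```text
clock: 23.95
tool_pos: [0.413, 0.2761, 0.2508]
eef_rot: [1.0, -0.0, 0.003, -0.002]
contact_force: [-0.6, 1.4, -0.6]
opening: 0.173
finger_force: 15.0
```

Request:
step_arm --steps '[[[1.9,3.8,0],[0,0,0]],[[1.9,3.9,0],[0,0,0]],[[1.8,3.8,0],[0,0,0]],[[1.9,3.9,0],[0,0,0]],[[1.9,3.8,0],[0,0,0]],[[1.8,3.9,0],[0,0,0]],[[1.9,3.8,0],[0,0,0]],[[1.9,3.9,0],[0,0,0]],[[0,0,0],[0,0,0]],[[0,0,0],[0,0,0]]]'

```text
clock: 25.2
tool_pos: [0.5603, -0.0323, 0.2466]
eef_rot: [1.0, 0.0, -0.001, -0.0]
contact_force: [-0.6, 0.9, -0.3]
opening: 0.175
finger_force: 15.0
```

```bash
python3 - <<'E'
from h import *
l=[]
for i in range(4): b=vision.snapshot('side'); s=sensors.get_state(); l.append(s['tool_pos'])
print(np.mean(l,0),s['opening'])
E
```

```text
[ 0.56056268 -0.03151975  0.24717471] 0.17338273383386915
```

Request:
step_arm --steps '[[[0,0.2,2.5],[0,0,0]],[[0,0,2.5],[0,0,0]],[[0,0,1],[0,0,0]],[[0,0,1],[0,0,0]],[[0,0,1],[0,0,0]],[[0,0,0],[0,0,0]]]'

```text
clock: 26.15
tool_pos: [0.5611, -0.0351, 0.1672]
eef_rot: [1.0, -0.0, -0.0, -0.0]
contact_force: [0.6, -0.6, -1.2]
opening: 0.172
finger_force: 15.0
```

Request:
step_arm --steps '[[[0,0,0.5],[0,0,0]],[[0,0,0.5],[0,0,0]],[[0,0,0.5],[0,0,0]],[[0,0,0],[0,0,0]]]'

```text
clock: 26.65
tool_pos: [0.561, -0.0353, 0.1522]
eef_rot: [1.0, -0.0, -0.0, 0.0]
contact_force: [-0.2, 0.3, -0.4]
opening: 0.177
finger_force: 15.0
```

Request:
step_arm --steps '[[[0,0,0.8],[0,0,0]],[[0,0,0.8],[0,0,0]],[[0,0,0.8],[0,0,0]],[[0,0,0.8],[0,0,0]],[[0,0,0.8],[0,0,0]],[[0,0,0],[0,0,0]]]'

```text
clock: 27.4
tool_pos: [0.5607, -0.0354, 0.1118]
eef_rot: [1.0, -0.0, -0.001, 0.0]
contact_force: [-0.6, -0.1, -1.5]
opening: 0.173
finger_force: 15.0
```

Request:
step_arm --steps '[[[0,0,0.3],[0,0,0]],[[0,0,0.2],[0,0,0]],[[0,0,0],[0,0,0]]]'

```text
clock: 27.78
tool_pos: [0.5614, -0.0354, 0.1078]
eef_rot: [1.0, -0.0, 0.0, 0.0]
contact_force: [0.2, 0.3, 0.2]
opening: 0.178
finger_force: 15.0
```

Request:
step_arm --steps '[[[0,0,0.1],[0,0,0]],[[0,0,0.1],[0,0,0]],[[0,0,0],[0,0,0]]]'

```text
clock: 28.15
tool_pos: [0.5627, -0.0357, 0.1076]
eef_rot: [1.0, -0.0, 0.002, 0.0]
contact_force: [-2.7, -0.5, 13.8]
opening: 0.176
finger_force: 15.0
```

On the floor (14 N). I'll back off 1 mm, open a little, withdraw and look.

Request:
step_arm --steps '[[[0,0,-0.1],[0,0,0]],[[0,0,0],[0,0,0]]]'

```text
clock: 28.4
tool_pos: [0.562, -0.0356, 0.1076]
eef_rot: [1.0, -0.0, 0.001, 0.0]
contact_force: [-0.6, -0.4, 8.4]
opening: 0.174
finger_force: 15.0
```

Request:
step_arm --steps '[[[0,0,0],[0,0,0]],[[0,0,0],[0,0,0]],[[0,0,-1.5],[0,0,0]],[[0,0,-2],[0,0,0]],[[0,0,-4],[0,0,0]],[[0,0,-4],[0,0,0]],[[-2,4.5,0],[0,0,0]],[[-2,4.5,0],[0,0,0]],[[-2,4.5,0],[0,0,0]],[[-2,4.5,0],[0,0,0]],[[-2,4.5,0],[0,0,0]],[[-1,3,0],[0,0,0]]]' --claw -0.5

```text
clock: 29.9
tool_pos: [0.4494, -0.2929, 0.2225]
eef_rot: [1.0, -0.002, -0.0, 0.001]
contact_force: [-0.3, 0.3, 0.8]
opening: 0.249
finger_force: 0.0
```

```bash
python3 - <<'E'
from h import *
a=vision.snapshot('top'); b=vision.snapshot('side')
f=lambda im,u,v:cv2.resize(im[v:v+75,u:u+75],None,fx=5,fy=5,interpolation=cv2.INTER_CUBIC)
cv2.imwrite('pics/fin.png',np.hstack([f(a['img'],235,160),f(b['img'],207,155)])[:,:,::-1])
E
```

```text
(no output)
```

View pics/fin.png

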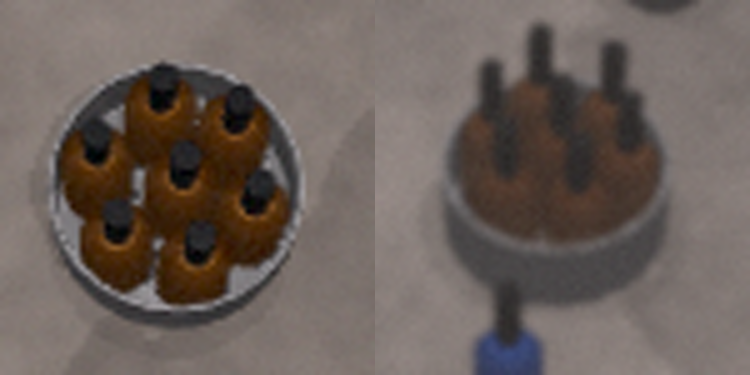

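All seven are upright: the middle cap is at crop (183,158), six caps stand round it, and all cap tops are level. Handing in.

```bash
python3 -c "
from h import *
print(finish_job())"
```

```text
the job is handed in; nothing more can be done
None
```

All seven bottles stand upright in the carrier, one in the middle and six round it, with the bystanders and look-alikes untouched; the job was handed in at about 30 s of the 72 s allowed.

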